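# Feed brass collars through the tray's gate

## Task

Push the three brass collars that lie loose on the deck of the grey feeding tray through its narrow gate, one at a time, so that each drops into the slot behind it: bring the next collar into the funnel only when the one before has dropped. Only push them along the deck with the fingertips, never lift or carry them, and leave the lock cylinder, the padlock and the loupe beside the tray where they are.

Things in the scene. Friction and masses are not known exactly. Their poses are not given: they have to be found in the camera images.
- tray: Grey sheet-metal feeding tray fixed to the bench, 348 mm long (x), 218 wide (y). Origin on the bench top below the middle of the deck's width; z up; +x is the feed direction and points to the robot's left, give or take 0.3 rad. Level deck at z = 60 mm, x = -179 to 51. Side walls: inner faces y = +-105, 14 mm above the deck. Lip at the loading end (x -184 to -180): 6 mm above the deck.
- funnel (a point): Middle of the funnel's mouth at deck level (tray x = 0, y = 0, z = 60 mm). The funnel is formed by two straight bare aluminium wings, 3 mm thick, 14 mm high above the deck, each running from the side wall (tray x 0, y +-105) to the gate opening (x 51, y +-23). Collars start on the deck before the mouth (x below -50).
- gate (a point): Middle of the gate opening at deck level, on the edge where the deck ends (tray x = 51, y = 0, z = 60 mm). Opening 46 mm wide between two 16 mm high posts in a 14 mm high wall (x 51 to 55). A collar whose centre is pushed some 5 mm past this edge tips over it and drops into the slot.
- slot (a point): Centre of the slot's floor (tray x = 123, y = 0, z = 4 mm). The slot is an open-topped pocket behind the gate, 96 mm wide (y +-48): a steep fixed chute falls from just below the deck's edge to the flat floor (x 86 to 160), 56 mm below the deck; outer walls reach 14 mm above deck level.
- collar_a: One of three identical loose brass spacer collars lying flat on the deck: disc 28 mm in diameter, 10 mm thick, about 40 g, a dark 12 mm bore on each face. Origin at its centre, 5 mm above what it lies on; z is its axis. At the start the three lie in a ragged row across the deck, short of the funnel, at least 34 mm from centre to centre.
- collar_b: One of three identical loose brass spacer collars lying flat on the deck: disc 28 mm in diameter, 10 mm thick, about 40 g, a dark 12 mm bore on each face. Origin at its centre, 5 mm above what it lies on; z is its axis. At the start the three lie in a ragged row across the deck, short of the funnel, at least 34 mm from centre to centre.
- collar_c: One of three identical loose brass spacer collars lying flat on the deck: disc 28 mm in diameter, 10 mm thick, about 40 g, a dark 12 mm bore on each face. Origin at its centre, 5 mm above what it lies on; z is its axis. At the start the three lie in a ragged row across the deck, short of the funnel, at least 34 mm from centre to centre.
- lock_cylinder: Nickel-coloured lock cylinder standing on its flat on the bench off the loading end of the tray, 17 x 69 x 44 mm (high). Origin under its centre. To be left alone.
- padlock: Small brass padlock lying flat on the bench off the loading end of the tray, 49 x 32 x 11 mm. Origin under its centre. To be left alone.
- eye_loupe: Black eye loupe, a short cone 44 mm across and 34 mm high, standing on the bench beyond the tray's far long side. Origin under its centre. To be left alone.

How it is judged:
By the outcome, as a careful person would: the job done as asked, in the order asked, and still so for the second after the job is handed in, with the robot touching nothing.
It also fails if it takes over 61 s, if anything falls off the work surface, if the arm or the gripper's body presses on something with over 40 N, if the wrist force passes 120 N, or if a joint passes its speed limit or range.

## Robot

A 6-joint arm with a two-finger parallel gripper is mounted at the origin on a cart in front of the work surface, level with it; the furniture and walls round the work are solid. World frame = base frame: x ahead of the robot, y to its left, z up, the work surface at z = 0. Lengths are in m, angles in rad, forces in N, time in s.
With the tool pointing down it reaches from about 0.35 to 0.85 m from the base axis. Payload 8.1 kg.
Tool frame: the origin (TCP) lies between the finger pads; the fingertips stand 11 mm ahead of it and the grasp point (between the pads) lies 8 mm behind it (tips_ahead is the z of the fingertips in the tool frame, in m); z points along the fingers, y is the line along which they close (so a half turn about z gives the same grasp; the last joint's range is limited). The gripper opens to 93 mm and grips with 3 to 60 N. Pads are 15 mm wide; open, the fingers measure 128 mm over their backs; the gripper's body (75 mm by 188 mm) begins 65 mm behind the grasp point.
Start: joints at [1.133, 0.13, 1.488, -0, 1.523, -0.085], TCP at [0.207, 0.563, 0.23] pointing down, gripper open.
Joint ranges: [-2.96, 2.96], [-0.89, 2.26], [0.02, 2.5], [-1.34, 4.48], [0, 2.73], [-2.66, 2.66]. Speed limits (rad/s): [2.39, 2.39, 2.79, 3.14, 3.14, 3.14].

## Interface

Orientations are given as a rotation vector (axis times angle).
In Python, from plant import read_state, read_camera, close_job, tips_ahead gives the robot as it stands. The module is installed in compiled form; this text tells all that it offers.
- The arm moves only by the tool move_arm, never from a script. Its argument "plan" is a list of rows, each a list of 7 numbers: the turn, a rotation vector about the tool's x, y, z in units of 6 degrees (1.0 is 6 degrees), then the shift along the tool's x, y, z in units of 25 mm (1.0 is 25 mm), then the finger opening in mm, from 0 to 93. A call has exactly 10 rows; each row shifts and turns the commanded pose from where the row before left it, along the tool's axes as they then stand; what a row does not reach is not made up. A row lasts 1/10 s, in which the tool goes at most 50 mm and 8.59 degrees, less where a joint would pass 70% of its speed; a pose out of reach is approached as far as the arm can. A call is refused whole if a number of a shift passes 1 or a number of a turn 1, either way. A call with a gripper value outside its range is refused whole. The fingers move at their own pace and stop on an object; "force" is the grip in N (left out, the last holds). Time passes only in rows, so rows that do not move let the fingers close, or fill a call up. It gives the time, the measured TCP pose, the force, the opening and the grip force at its end, in the units of the state.
- read_state(): the state, without advancing time (a new reading comes with each control period).
- read_camera(name): name is "scene" or "side" or "wrist"; returns a dict with "frame" (384x512x3 uint8, red, green, blue), "z_map" (384x512 float32, m along the optical axis (not along the pixel's ray), 0 where there is no reading), "fx", "fy", "cx", "cy" (pixels), "rvec" (rotation vector, rad) and "tvec" (3), from world to camera coordinates, as OpenCV has them. Camera axes: x right, y down, z forward; pixel columns grow to the right and rows downward; lengths in m; the calibration is good to about 2 mm. A picture is of the moment at which its call begins.
- close_job(): hands the job in; it is judged then, once.
The state is a dict: "t": time; "q": joint angles; "dq": joint speeds; "joint_torque": joint torques, N m; "tool_pos": TCP position; "orientation": TCP orientation; "force": force on the tool from outside, world axes, zero at the start; "wrist_torque": the same for the moment, N m; "opening": finger opening in m; "gripper_force": force on a finger pad.
Only numpy, scipy, OpenCV 4.12 (cv2) and the standard library are available. Lean on these libraries where they do the work, as an engineer would, in place of code of your own. Each camera call takes 0.05 s, during which the arm holds its last target. There are 200 camera calls.

## Working session

There is one attempt and no reset: what is moved stays moved. The work goes in short steps, Python scripts to look and compute and a tool call to move; the robot and the scene stay as the last step left them, time stands still between calls to the robot, and variables do not carry over. Pictures are saved under pics/ and viewed, at most 11 in all, crops included, and the job is handed in when it is done.

Besides the shell and the picture viewer there is one more tool, called in YAML: its name, and indented under it one key for each argument. move_arm: Moves the arm, as the interface text tells. Its arguments: {"type":"object","properties":{"plan":{"type":"array","items":{"type":"array","items":{"type":"number"}}},"force":{"type":"number"}},"required":["plan"]}

```bash
mkdir -p pics
cat > h.py <<'E'
import numpy as np, cv2
from plant import read_state, read_camera, close_job, tips_ahead
def shot(n,fn=None):
    c=read_camera(n)
    if fn: cv2.imwrite('pics/'+fn,c['frame'][:,:,::-1])
    return c
def pose(c):
    R=cv2.Rodrigues(np.array(c['rvec'],float))[0]; return R,np.array(c['tvec'],float).ravel()
def ray(c,u,v,z):
    R,t=pose(c); d=R.T@np.array([(u-c['cx'])/c['fx'],(v-c['cy'])/c['fy'],1]); o=-R.T@t
    return o+d*(z-o[2])/d[2]
def cloud(c):
    R,t=pose(c); Z=c['z_map']; v,u=np.mgrid[:Z.shape[0],:Z.shape[1]]
    P=np.stack([(u-c['cx'])/c['fx']*Z,(v-c['cy'])/c['fy']*Z,Z],-1)
    return (P-t)@R
E
python3 - <<'E'
from h import *
a=shot('scene')['frame'];b=shot('side')['frame']
import cv2
cv2.imwrite('pics/a.png',a[:,:,::-1]);cv2.imwrite('pics/b.png',b[:,:,::-1])
s=read_state();print(s['t'],s['tool_pos'],s['orientation'],tips_ahead)
for n in('scene','side'):
    c=read_camera(n);R,t=pose(c);print(n,-R.T@t,R[2])
E
```

```text
0.1 [0.20706898 0.56260955 0.22870529] [-5.51182886e-01 -3.09242976e+00  2.51225555e-03] 0.011
scene [ 0.23948993 -0.49976636  0.55155043] [ 0.32968395  0.74716722 -0.57710453]
side [ 0.26577361 -0.64097761  0.79331159] [ 0.25458169  0.69182729 -0.67569457]
```

View pics/a.png

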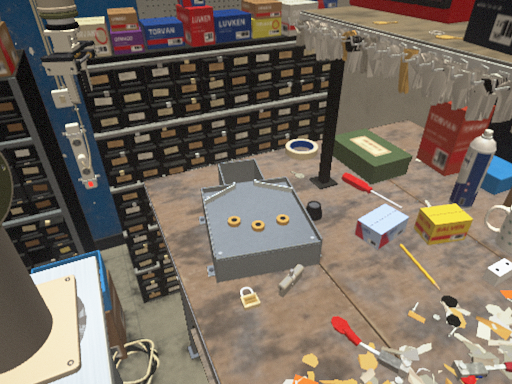

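View pics/b.png

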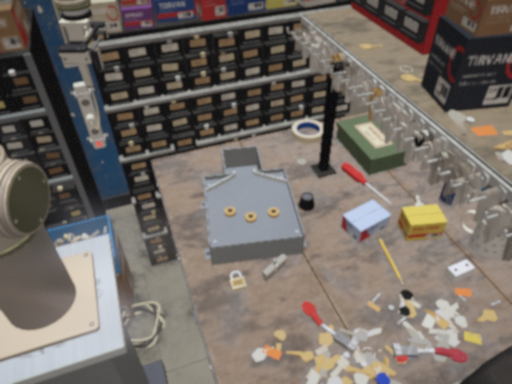

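The tray is mid-image with the gate facing away. The collars in the scene view are at about (234,221), (258,226) and (282,219), the wings meet the gate near (240,184) and (258,181), and the padlock and lock cylinder are in front of the tray.

Run:
```python
from h import *
for n in('scene','side'):
    c=shot(n);P=cloud(c);hsv=cv2.cvtColor(c['frame'],cv2.COLOR_RGB2HSV)
    ok=(c['z_map']>0)&(np.abs(P[...,2]-.06)<.006)&(P[...,0]>.2)&(P[...,0]<.7)&(P[...,1]>.1)&(P[...,1]<.7)
    nl,lab,st,_=cv2.connectedComponentsWithStats(ok.astype(np.uint8)); k=1+st[1:,4].argmax()
    Q=P[lab==k]; r=cv2.minAreaRect(Q[:,:2].astype(np.float32)); print(n,st[k],r,'z',np.median(Q[:,2])); print(cv2.boxPoints(r))
    m=(cv2.inRange(hsv,(12,110,90),(32,255,255))>0)&(np.abs(P[...,2]-.065)<.02)&(np.abs(P[...,0]-.45)<.25)
    nl,lab,st,ce=cv2.connectedComponentsWithStats(cv2.morphologyEx(m.astype(np.uint8),cv2.MORPH_CLOSE,np.ones((5,5))))
    for i in range(1,nl):
        if st[i,4]>20: print('collar',ce[i],st[i,4],ray(c,*ce[i],.068))
c=shot('scene')
cv2.imwrite('pics/c.png',cv2.resize(c['frame'][150:290,180:340,::-1],None,fx=4.2,fy=4.2,interpolation=cv2.INTER_CUBIC))
c=shot('wrist');cv2.imwrite('pics/w.png',c['frame'][:,:,::-1])
```

```text
scene [ 205  184   88   35 1487] ((0.5054770112037659, 0.14374502003192902), (0.2150813788175583, 0.08729089051485062), 0.0522996187210083) z 0.060758636951018255
[[0.39789656 0.18729228]
 [0.3979762  0.10000143]
 [0.6130575  0.10019776]
 [0.61297786 0.18748862]]
collar [282.34951456 219.46601942] 103 [0.53873296 0.01809719 0.068     ]
collar [233.62745098 221.15686275] 102 [0.44179745 0.05783972 0.068     ]
collar [257.62616822 225.56074766] 107 [0.48206126 0.02251802 0.068     ]
side [ 206  174   81   33 1395] ((0.504718542098999, 0.14239633083343506), (0.2148590236902237, 0.08475827425718307), 0.003077109344303608) z 0.060423144247473026
[[0.39728677 0.1847697 ]
 [0.3972913  0.10001142]
 [0.6121503  0.10002296]
 [0.6121458  0.18478124]]
```

View pics/c.png

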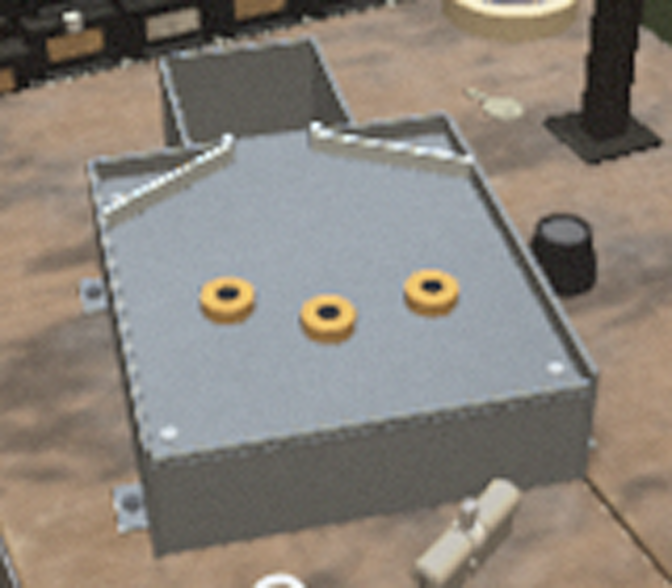

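View pics/w.png

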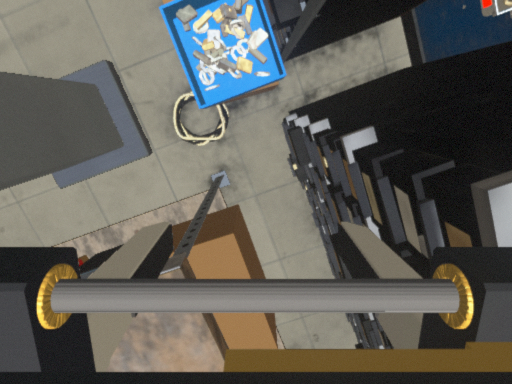

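Run:
```python
from h import *
c=shot('scene')
px=np.array([[228,140],[316,127],[103,212],[468,160]])/4.2+[180,150]
T=np.array([[53,25],[53,-25],[0,105],[0,-105]])/1e3
W=np.array([ray(c,u,v,z)[:2] for (u,v),z in zip(px,[.076,.076,.074,.074])])
P=cloud(c)
def rigid(T,W):
    a=T-T.mean(0);b=W-W.mean(0);th=np.arctan2((a[:,0]*b[:,1]-a[:,1]*b[:,0]).sum(),(a*b).sum())
    R=np.array([[np.cos(th),-np.sin(th)],[np.sin(th),np.cos(th)]]);return th,R,W.mean(0)-R@T.mean(0)
th,R,t=rigid(T,W);print(th,t,(W@1-T@R.T-t)*1e3)
# deck region by depth
ok=(c['z_map']>0)&(np.abs(P[...,2]-.06)<.005)&(P[...,0]>.2)&(P[...,0]<.75)&(P[...,1]>-.25)&(P[...,1]<.4)
nl,lab,st,_=cv2.connectedComponentsWithStats(ok.astype(np.uint8));k=1+st[1:,4].argmax()
Q=(P[lab==k][:,:2]-t)@R*1e3
print('deck x,y pct',np.percentile(Q,[.5,99.5],axis=0))
for xl in(-160,-120,-80,-40):
    q=Q[np.abs(Q[:,0]-xl)<20];print(xl,q[:,1].min(),q[:,1].max())
for n,u,v in(('r',282.3,219.5),('l',233.6,221.2),('m',257.6,225.6)): print(n,(ray(c,u,v,.068)[:2]-t)@R*1e3)
```

```text
Traceback (most recent call last):
ValueError: matmul: Input operand 1 does not have enough dimensions (has 0, gufunc core with signature (n?,k),(k,m?)->(n?,m?) requires 1)
```

```bash
cat >> h.py <<'E'
def rigid(T,W):
    a=T-T.mean(0);b=W-W.mean(0);th=np.arctan2((a[:,0]*b[:,1]-a[:,1]*b[:,0]).sum(),(a*b).sum())
    R=np.array([[np.cos(th),-np.sin(th)],[np.sin(th),np.cos(th)]]);return th,R,W.mean(0)-R@T.mean(0)
E
python3 - <<'E'
from h import *
c=shot('scene')
px=np.array([[228,140],[316,127],[103,212],[468,160]])/4.2+[180,150]
T=np.array([[53,25],[53,-25],[0,105],[0,-105]])/1e3
W=np.array([ray(c,u,v,z)[:2] for (u,v),z in zip(px,[.076,.076,.074,.074])])
P=cloud(c)
th,R,t=rigid(T,W);print(th,t,(W-T@R.T-t)*1e3)
ok=(c['z_map']>0)&(np.abs(P[...,2]-.06)<.005)&(P[...,0]>.2)&(P[...,0]<.75)&(P[...,1]>-.25)&(P[...,1]<.4)
nl,lab,st,_=cv2.connectedComponentsWithStats(ok.astype(np.uint8));k=1+st[1:,4].argmax()
Q=(P[lab==k][:,:2]-t)@R*1e3
print('deck x,y pct',np.percentile(Q,[.5,99.5],axis=0))
for xl in(-160,-120,-80,-40):
    q=Q[np.abs(Q[:,0]-xl)<20];print(xl,q[:,1].min(),q[:,1].max())
for n,u,v in(('r',282.3,219.5),('l',233.6,221.2),('m',257.6,225.6)): print(n,(ray(c,u,v,.068)[:2]-t)@R*1e3)
E
```

```text
1.3678811842620537 [0.50949853 0.127255  ] [[-1.1639738  -1.12363868]
 [ 1.87549845 -0.57652788]
 [ 0.28367125  0.59024286]
 [-0.9951959   1.1099237 ]]
deck x,y pct [[-182.04810579 -104.67869429]
 [  49.88520728  104.02994577]]
-160 -105.38003439431533 104.55114436268182
-120 -105.48100050909444 104.57039370939789
-80 -105.0498441143775 104.45187867660734
-40 -105.03453519779703 104.48381479303441
r [-101.11237955  -50.49601479]
l [-81.76403596  52.40665751]
m [-108.22893548    5.85073541]
```

move_arm:
  plan:
    - [0,0,1,0,0,0,16]
    - [0,0,1,0,0,0,16]
    - [0,0,1,0,0,0,16]
    - [0,0,1,0,0,0,16]
    - [0,0,1,0,0,0,16]
    - [0,0,1,0,0,0,16]
    - [0,0,1,0,0,0,16]
    - [0,0,1,0,0,0,16]
    - [0,0,1,0,0,0,16]
    - [0,0,1,0,0,0,16]

```text
t: 1.5
tool_pos: [0.2073, 0.5631, 0.2297]
orientation: [-2.029, -2.398, -0.0]
force: [-0.4, -0.8, 0.4]
opening: 0.0188
gripper_force: 0.0
```

```bash
cat >> h.py <<'E'
# rows needed (units) to bring tool to tray point (mm), tool x along tray x; y tool = -tray y
TH=1.368; TT=np.array([.5095,.1273])
def where(x=None,y=None,z=None):
    s=read_state();Rt=cv2.Rodrigues(np.array(s['orientation'],float))[0]
    c,d=np.cos(TH),np.sin(TH);p=np.array(s['tool_pos'])
    tp=np.array([[c,d],[-d,c]])@(p[:2]-TT)*1e3
    yaw=np.arctan2(Rt[1,0],Rt[0,0])
    print('t',round(s['t'],2),'tray',tp.round(1),'z',(p[2]*1e3).round(1),'tilt',Rt[:2,2].round(4),'open',round(s['opening']*1e3,1),'F',np.round(s['force'],1))
    print('turn units',round(np.degrees(yaw-TH)/6,3))
    if x is not None: print('shift units',((x-tp[0])/25).round(2),(-(y-tp[1])/25).round(2),(-(z-p[2]*1e3)/25).round(2))
E
python3 -c "
from h import *
where(-140,6,120)"
```

```text
t 1.5 tray [366.  383.8] z 229.7 tilt [0. 0.] open 18.8 F [-0.4 -0.8  0.4]
turn units 3.527
shift units -20.24 15.11 4.39
```

move_arm:
  plan:
    - [0,0,0.9,0,0,0,16]
    - [0,0,0.9,0,0,0,16]
    - [0,0,0.9,0,0,0,16]
    - [0,0,0.85,0,0,0,16]
    - [0,0,0,-0.5,0.375,0,16]
    - [0,0,0,-1,0.75,0,16]
    - [0,0,0,-1,0.75,0,16]
    - [0,0,0,-1,0.75,0,16]
    - [0,0,0,-1,0.75,0,16]
    - [0,0,0,-1,0.75,0,16]

```text
t: 2.5
tool_pos: [0.2813, 0.4067, 0.2298]
orientation: [-2.433, -1.988, -0.001]
force: [0.1, 0.2, 0.3]
opening: 0.016
gripper_force: 0.0
```

move_arm:
  plan:
    - [0,0,0,-1,0.75,0,16]
    - [0,0,0,-1,0.75,0,16]
    - [0,0,0,-1,0.75,0,16]
    - [0,0,0,-1,0.75,0,16]
    - [0,0,0,-1,0.75,0,16]
    - [0,0,0,-1,0.75,0,16]
    - [0,0,0,-1,0.75,0,16]
    - [0,0,0,-1,0.75,0,16]
    - [0,0,0,-1,0.75,0,16]
    - [0,0,0,-1,0.75,0,16]

```text
t: 3.5
tool_pos: [0.4152, 0.1241, 0.2299]
orientation: [2.433, 1.987, 0.001]
force: [1.2, 0.3, 0.0]
opening: 0.0161
gripper_force: 0.0
```

```bash
python3 -c "
from h import *
where(-140,6,80)"
```

```text
t 3.5 tray [-22.1  91.8] z 229.9 tilt [0.0007 0.0002] open 16.1 F [1.2 0.3 0. ]
turn units 0.017
shift units -4.72 3.43 6.0
```

move_arm:
  plan:
    - [0,0,0,-0.95,0.7,0,16]
    - [0,0,0,-0.95,0.7,0,16]
    - [0,0,0,-0.95,0.7,0,16]
    - [0,0,0,-0.95,0.7,0,16]
    - [0,0,0,-0.95,0.65,0,16]
    - [0,0,0,0,0,1,16]
    - [0,0,0,0,0,1,16]
    - [0,0,0,0,0,0.5,16]
    - [0,0,0,0,0,0,16]
    - [0,0,0,0,0,0,16]

```text
t: 4.5
tool_pos: [0.4757, -0.008, 0.1679]
orientation: [2.432, 1.988, 0.0]
force: [0.7, -0.8, 0.8]
opening: 0.0163
gripper_force: 0.0
```

```bash
python3 -c "
from h import *
where(-140,6,74.5)
c=shot('scene');w=shot('wrist')['frame']
a=cv2.resize(c['frame'][150:290,180:340],(438,384))
cv2.imwrite('pics/d.png',cv2.resize(np.hstack([a,w])[:,:,::-1],(798,322)))"
```

```text
t 4.5 tray [-139.4    5.8] z 167.9 tilt [ 0.0004 -0.    ] open 16.3 F [ 0.7 -0.8  0.8]
turn units 0.022
shift units -0.03 -0.01 3.73
```

View pics/d.png

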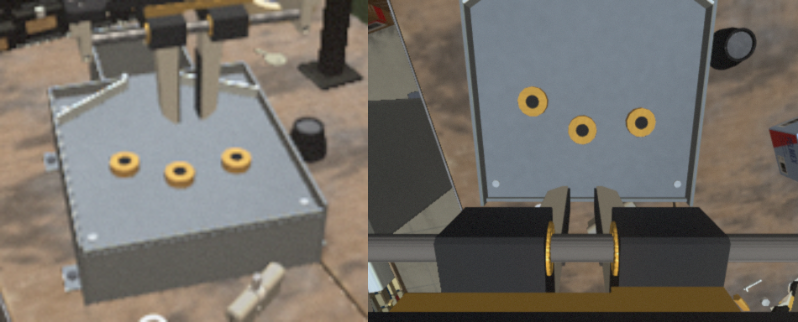

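The fingers are lined up behind the middle collar. The wrist view shows the whole deck, with the collars at about (532,101), (582,129) and (641,122) in the composite. I'll refine the positions from the wrist view.

```bash
cat >> h.py <<'E'
def collars(c):
    hsv=cv2.cvtColor(c['frame'],cv2.COLOR_RGB2HSV)
    m=cv2.morphologyEx(cv2.inRange(hsv,(12,110,90),(32,255,255)),cv2.MORPH_OPEN,np.ones((2,2)))
    R=np.array([[np.cos(TH),-np.sin(TH)],[np.sin(TH),np.cos(TH)]])
    for k in cv2.findContours(m,cv2.RETR_EXTERNAL,cv2.CHAIN_APPROX_NONE)[0]:
        if cv2.contourArea(k)<40: continue
        (u,v),r=cv2.minEnclosingCircle(k);p=(ray(c,u,v,.067)[:2]-TT)@R*1e3
        if -185<p[0]<175 and abs(p[1])<110: print('collar',(round(u),round(v)),p.round(1))
E
python3 -c "
from h import *
collars(shot('wrist'))"
```

```text
collar (255, 155) [-107.7    3.1]
collar (325, 146) [-100.4  -53.3]
collar (197, 122) [-80.7  50. ]
```

move_arm:
  plan:
    - [0,0,0,0,0,1,16]
    - [0,0,0,0,0,1,16]
    - [0,0,0,0,0,1,16]
    - [0,0,0,0,0,0.4,16]
    - [0,0,0,0,0,0.2,16]
    - [0,0,0,0,0,0.1,16]
    - [0,0,0,0,0,0,16]
    - [0,0,0,0,0,0,16]
    - [0,0,0,0,0,0,16]
    - [0,0,0,0,0,0,16]

```text
t: 5.65
tool_pos: [0.476, -0.0083, 0.0752]
orientation: [2.433, 1.987, 0.001]
force: [0.1, 0.2, -0.8]
opening: 0.0161
gripper_force: 0.0
```

```bash
python3 -c "
from h import *
where(-100,6,74.5)"
```

```text
t 5.65 tray [-139.5    5.5] z 75.2 tilt [ 0.001  -0.0001] open 16.1 F [ 0.1  0.2 -0.8]
turn units 0.017
shift units 1.58 -0.02 0.03
```

move_arm:
  plan:
    - [0,0,0,0.3,0,0,16]
    - [0,0,0,0.3,0,0,16]
    - [0,0,0,0.3,0,0,16]
    - [0,0,0,0.4,0.02,0,16]
    - [0,0,0,0.4,0.03,0,16]
    - [0,0,0,0.4,0.03,0,16]
    - [0,0,0,0.4,0.03,0,16]
    - [0,0,0,0.4,0.03,0,16]
    - [0,0,0,0.4,0.03,0,16]
    - [0,0,0,0.3,0.03,0,16]

```text
t: 6.65
tool_pos: [0.4986, 0.0799, 0.0746]
orientation: [-2.433, -1.988, -0.0]
force: [-0.6, -0.1, 0.8]
opening: 0.016
gripper_force: 0.3
```

```bash
python3 -c "
from h import *
where(38,0,74.5)
c=shot('wrist','e.png');collars(c);collars(shot('scene'))
P=cloud(c);R=np.array([[np.cos(TH),-np.sin(TH)],[np.sin(TH),np.cos(TH)]])
Q=(P[...,:2]-TT)@R*1e3;z=P[...,2]
# wall/wing tops
ok=(c['z_map']>0)&(z>.0705)&(z<.0775)
for x in(-60,-30):
  q=Q[ok&(abs(Q[...,0]-x)<6)];q=q[abs(q[:,1])>95];print(x,'wall y',np.sort(q[q[:,1]>0,1])[:3],np.sort(q[q[:,1]<0,1])[-3:])
"
```

```text
t 6.65 tray [-48.6   1.1] z 74.6 tilt [-0.      0.0001] open 16.0 F [-0.6 -0.1  0.8]
turn units 0.021
shift units 3.46 0.04 0.01
collar (238, 369) [-137.7   10.6]
collar (296, 299) [-87.5 -24.1]
collar (218, 298) [-87.2  21.7]
collar (256, 207) [-30.6  -0.5]
collar (235, 222) [-82.8  50.2]
collar (283, 220) [-103.8  -52. ]
collar (258, 172) [103.7 -44.9]
-60 wall y [103.33291273 103.50471237 103.5460635 ] [-105.06910082 -105.00203327 -104.95911111]
-30 wall y [103.41153157 103.41336076 103.48489942] [-104.85706085 -104.65504975 -104.63713266]
```

View pics/e.png

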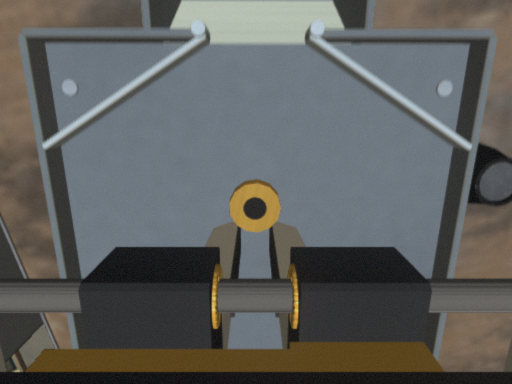

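The collar sits centred in the finger cradle at pixel (255,207), in line with the gate opening at about (258,30). I'll push it on through.

move_arm:
  plan:
    - [0,0,0,0.4,0.02,0,16]
    - [0,0,0,0.4,0.02,0,16]
    - [0,0,0,0.4,0.02,0,16]
    - [0,0,0,0.4,0,0,16]
    - [0,0,0,0.4,0,0,16]
    - [0,0,0,0.4,0,0,16]
    - [0,0,0,0.4,0,0,16]
    - [0,0,0,0.4,0,0,16]
    - [0,0,0,0.2,0,0,16]
    - [0,0,0,0,0,0,16]

```text
t: 7.75
tool_pos: [0.517, 0.1627, 0.0747]
orientation: [2.432, 1.988, 0.0]
force: [-0.1, 0.3, -1.2]
opening: 0.0161
gripper_force: 0.0
```

```bash
python3 -c "
from h import *
where(38,0,74.5)
collars(shot('wrist','f.png'))"
```

```text
t 7.75 tray [36.2 -0.2] z 74.7 tilt [0.0002 0.0001] open 16.1 F [-0.1  0.3 -1.2]
turn units 0.026
shift units 0.07 -0.01 0.01
collar (236, 370) [-53.8  10.5]
collar (216, 298) [-2.1 21. ]
collar (294, 298) [ -1.7 -24.5]
collar (256, 193) [62.2 -1.7]
```

View pics/f.png

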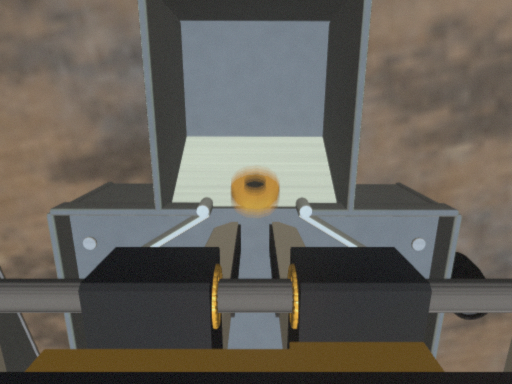

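The first collar is tipping over the edge, blurred at (256,193). I'll back off, lift and go behind the left collar.

move_arm:
  plan:
    - [0,0,0,-0.4,0,0,16]
    - [0,0,0,0,0,-1,16]
    - [0,0,0,0,0,-1,16]
    - [0,0,0,-0.94,-0.38,0,16]
    - [0,0,0,-0.94,-0.38,0,16]
    - [0,0,0,-0.94,-0.38,0,16]
    - [0,0,0,-0.94,-0.38,0,16]
    - [0,0,0,-0.94,-0.38,0,16]
    - [0,0,0,-0.94,-0.36,0,16]
    - [0,0,0,0,0,0,16]

```text
t: 8.8
tool_pos: [0.4298, 0.0227, 0.1243]
orientation: [2.436, 1.984, -0.002]
force: [1.0, -0.3, 0.9]
opening: 0.0159
gripper_force: 0.0
```

```bash
python3 -c "
from h import *
where(-115,56,74.5)
c=shot('wrist','g.png');collars(c);collars(shot('scene'))
cv2.imwrite('pics/g2.png',np.vstack([c['frame'],cv2.resize(shot('scene')['frame'][140:300,180:340],(512,512))])[:600,:,::-1])"
```

```text
t 8.8 tray [-118.5   57. ] z 124.3 tilt [-0.0007 -0.0009] open 15.9 F [ 1.  -0.3  0.9]
turn units -0.009
shift units 0.14 0.04 1.99
collar (413, 183) [-99.4 -53.5]
collar (264, 156) [-80.6  49.8]
collar (235, 222) [-82.8  50.2]
collar (283, 220) [-103.8  -52. ]
collar (236, 172) [114.9  10. ]
```

View pics/g.png

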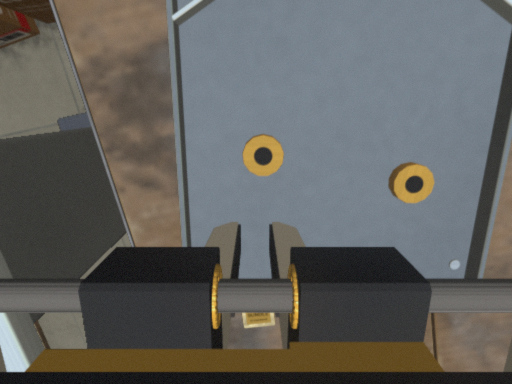

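The deck shows only the left collar (264,156) and the right one (413,183), so the first has dropped. Next is the left one.

move_arm:
  plan:
    - [0,0,0,0,0,1,16]
    - [0,0,0,0,0,0.6,16]
    - [0,0,0,0,0,0.3,16]
    - [0,0,0,0,0,0.08,16]
    - [0,0,0,0,0,0,16]
    - [0,0,0,0,0,0,16]
    - [0,0,0,0.2,0.08,0,16]
    - [0,0,0,0.2,0.08,0,16]
    - [0,0,0,0.2,0.08,0,16]
    - [0,0,0,0.2,0.08,0,16]

```text
t: 9.95
tool_pos: [0.4436, 0.0437, 0.0753]
orientation: [2.433, 1.988, 0.0]
force: [-0.1, -1.2, 0.0]
opening: 0.0157
gripper_force: 0.3
```

```bash
python3 -c "
from h import *
where(27,0,74.5)
collars(shot('wrist'))"
```

```text
t 9.95 tray [-95.1  47.7] z 75.3 tilt [ 0.0003 -0.0001] open 15.7 F [-0.1 -1.2  0. ]
turn units 0.02
shift units 4.89 1.91 0.03
collar (295, 298) [-133.8   22.7]
collar (216, 298) [-133.9   69. ]
collar (433, 244) [-98.9 -53.5]
collar (252, 204) [-75.7  47.8]
```

move_arm:
  plan:
    - [0,0,0,0.4,0.165,0,16]
    - [0,0,0,0.4,0.165,0,16]
    - [0,0,0,0.4,0.165,0,16]
    - [0,0,0,0.4,0.165,0,16]
    - [0,0,0,0.4,0.165,0,16]
    - [0,0,0,0.4,0.165,0,16]
    - [0,0,0,0.4,0.165,0,16]
    - [0,0,0,0.4,0.165,0,16]
    - [0,0,0,0.4,0.165,0,16]
    - [0,0,0,0.3,0.125,0,16]

```text
t: 11.0
tool_pos: [0.5026, 0.1316, 0.0751]
orientation: [-2.433, -1.988, -0.0]
force: [0.2, 0.4, 0.5]
opening: 0.0159
gripper_force: 0.1
```

```bash
python3 -c "
from h import *
where(38,-.5,74.5)
collars(shot('wrist'))"
```

```text
t 11.0 tray [2.9 7.6] z 75.1 tilt [0.0001 0.0001] open 15.9 F [0.2 0.4 0.5]
turn units 0.02
shift units 1.41 0.32 0.03
collar (236, 370) [-87.2  17.8]
collar (296, 299) [-36.4 -17.7]
collar (216, 298) [-35.8  28.9]
collar (256, 206) [21.  6.]
collar (268, 44) [102.2   0. ]
```

move_arm:
  plan:
    - [0,0,0,0.25,0.1,0,16]
    - [0,0,0,0.25,0.1,0,16]
    - [0,0,0,0.25,0.1,0,16]
    - [0,0,0,0.2,0,0,16]
    - [0,0,0,0.2,0,0,16]
    - [0,0,0,0.2,0,0,16]
    - [0,0,0,0.05,0,0,16]
    - [0,0,0,0,0,0,16]
    - [0,0,0,0,0,0,16]
    - [0,0,0,0,0,0,16]

```text
t: 12.05
tool_pos: [0.5163, 0.1634, 0.0751]
orientation: [-2.433, -1.987, 0.0]
force: [-0.0, 0.1, -0.4]
opening: 0.0158
gripper_force: 0.0
```

```bash
python3 -c "
from h import *
where(38,-.5,74.5)
c=shot('wrist','i.png');collars(c)"
```

```text
t 12.05 tray [36.7  0.6] z 75.1 tilt [-0.0001 -0.0001] open 15.8 F [-0.   0.1 -0.4]
turn units 0.016
shift units 0.05 0.04 0.02
collar (236, 370) [-53.7  11.4]
collar (294, 298) [ -1.8 -23.5]
collar (216, 298) [-1.8 21.9]
collar (255, 132) [94.9 -0.7]
collar (257, 100) [110.4  -1.5]
```

View pics/i.png

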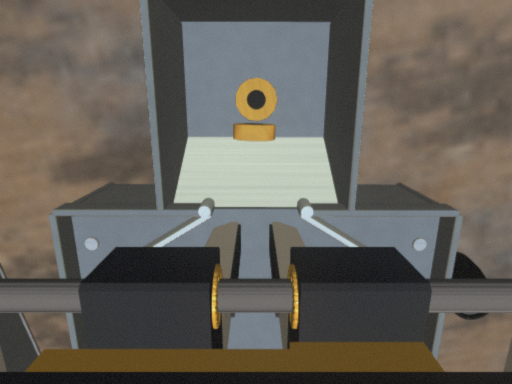

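Both dropped collars are in the slot: one lies flat at (257,100) and the other is still settling at (255,132). Next is the last, right-hand collar.

move_arm:
  plan:
    - [0,0,0,-0.4,0,0,16]
    - [0,0,0,0,0,-1,16]
    - [0,0,0,0,0,-1,16]
    - [0,0,0,-0.93,0.34,0,16]
    - [0,0,0,-0.93,0.34,0,16]
    - [0,0,0,-0.93,0.34,0,16]
    - [0,0,0,-0.93,0.34,0,16]
    - [0,0,0,-0.93,0.34,0,16]
    - [0,0,0,-0.93,0.34,0,16]
    - [0,0,0,-0.93,0.34,0,16]

```text
t: 13.1
tool_pos: [0.5399, -0.0193, 0.1251]
orientation: [2.433, 1.987, -0.0]
force: [-0.1, 0.1, -0.1]
opening: 0.0158
gripper_force: 0.0
```

move_arm:
  plan:
    - [0,0,0,0,0,0,16]
    - [0,0,0,0,0,1,16]
    - [0,0,0,0,0,0.6,16]
    - [0,0,0,0,0,0.3,16]
    - [0,0,0,0,0,0.1,16]
    - [0,0,0,0,0,0,16]
    - [0,0,0,0,0,0,16]
    - [0,0,0,0.2,-0.07,0,16]
    - [0,0,0,0.2,-0.07,0,16]
    - [0,0,0,0.2,-0.07,0,16]

```text
t: 14.1
tool_pos: [0.5382, -0.0013, 0.0755]
orientation: [2.433, 1.987, 0.001]
force: [0.5, 0.0, 0.3]
opening: 0.016
gripper_force: 0.1
```

```bash
python3 -c "
from h import *
where(20,0,74.5)
collars(shot('wrist'))"
```

```text
t 14.1 tray [-120.1  -54. ] z 75.5 tilt [0.0006 0.    ] open 16.0 F [0.5 0.  0.3]
turn units 0.018
shift units 5.61 -2.16 0.04
collar (294, 298) [-159.   -78.2]
collar (218, 298) [-159.   -33.3]
collar (250, 201) [-99.3 -52.6]
```

move_arm:
  plan:
    - [0,0,0,0.3,-0.115,0,16]
    - [0,0,0,0.4,-0.155,0,16]
    - [0,0,0,0.4,-0.155,0,16]
    - [0,0,0,0.4,-0.155,0,16]
    - [0,0,0,0.4,-0.155,0,16]
    - [0,0,0,0.4,-0.155,0,16]
    - [0,0,0,0.4,-0.155,0,16]
    - [0,0,0,0.4,-0.155,0,16]
    - [0,0,0,0.3,-0.115,0,16]
    - [0,0,0,0.2,-0.08,0,16]

```text
t: 15.15
tool_pos: [0.5217, 0.0942, 0.0751]
orientation: [-2.432, -1.988, 0.0]
force: [-1.2, -1.1, 0.5]
opening: 0.0161
gripper_force: 0.3
```

```bash
python3 -c "
from h import *
where(38,-.5,74.5)
c=shot('wrist','j.png');collars(c)"
```

```text
t 15.15 tray [-30.  -18.6] z 75.1 tilt [-0.0001  0.    ] open 16.1 F [-1.2 -1.1  0.5]
turn units 0.023
shift units 2.72 -0.72 0.02
collar (236, 370) [-120.4   -7.8]
collar (296, 299) [-69.2 -43.9]
collar (216, 298) [-68.6   2.9]
collar (256, 206) [-11.9 -20.4]
collar (223, 15) [81.6 -4.9]
```

View pics/j.png

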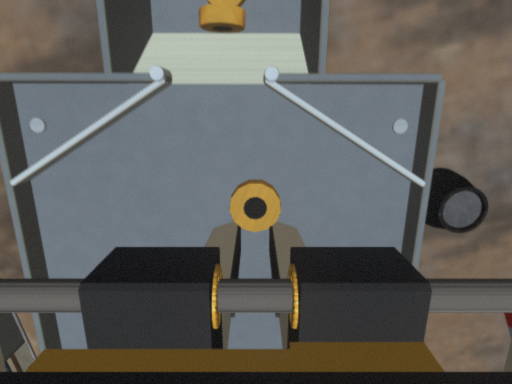

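The third collar is centred in the cradle at (256,206), and the second is down at the foot of the chute (223,15). I'll finish the push.

move_arm:
  plan:
    - [0,0,0,0.32,-0.12,0,16]
    - [0,0,0,0.32,-0.12,0,16]
    - [0,0,0,0.32,-0.12,0,16]
    - [0,0,0,0.32,-0.12,0,16]
    - [0,0,0,0.32,-0.12,0,16]
    - [0,0,0,0.32,-0.12,0,16]
    - [0,0,0,0.25,0,0,16]
    - [0,0,0,0.25,0,0,16]
    - [0,0,0,0.25,0,0,16]
    - [0,0,0,0.05,0,0,16]

```text
t: 16.2
tool_pos: [0.5181, 0.1642, 0.0752]
orientation: [-2.433, -1.988, -0.0]
force: [-0.2, 0.5, 0.3]
opening: 0.016
gripper_force: 0.0
```

move_arm:
  plan:
    - [0,0,0,0,0,0,16]
    - [0,0,0,0,0,0,16]
    - [0,0,0,0,0,0,16]
    - [0,0,0,-0.4,0,0,16]
    - [0,0,0,-0.3,0,0,16]
    - [0,0,0,0,0,-0.8,16]
    - [0,0,0,0,0,-0.8,16]
    - [0,0,0,0,0,-0.5,16]
    - [0,0,0,0,0,0,16]
    - [0,0,0,0,0,0,16]

```text
t: 17.2
tool_pos: [0.5143, 0.1461, 0.1274]
orientation: [2.433, 1.987, 0.0]
force: [-0.1, -0.6, -0.1]
opening: 0.0158
gripper_force: 0.0
```

```bash
python3 -c "
from h import *
where(38,-.5,74.5)
c=shot('wrist','k.png');collars(c)"
```

```text
t 17.2 tray [19.4 -0.9] z 127.4 tilt [ 0.0002 -0.    ] open 15.8 F [-0.1 -0.6 -0.1]
turn units 0.015
shift units 0.74 -0.02 2.11
collar (236, 370) [-122.6   13.8]
collar (294, 298) [-54.2 -32.3]
collar (216, 298) [-53.8  27.9]
collar (256, 98) [94.9 -2.5]
```

View pics/k.png

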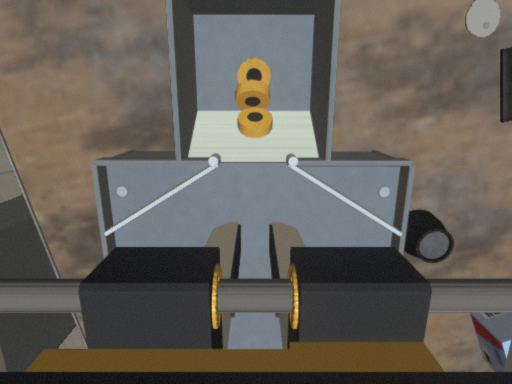

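All three collars are beyond the gate in the slot, at (255,75), (253,95) and (255,122). I'll check that they're at rest and how high they lie.

move_arm:
  plan:
    - [0,0,0,0,0,-0.5,16]
    - [0,0,0,0,0,-0.5,16]
    - [0,0,0,0,0,0,16]
    - [0,0,0,0,0,0,16]
    - [0,0,0,0,0,0,16]
    - [0,0,0,0,0,0,16]
    - [0,0,0,0,0,0,16]
    - [0,0,0,0,0,0,16]
    - [0,0,0,0,0,0,16]
    - [0,0,0,0,0,0,16]

```text
t: 18.25
tool_pos: [0.5143, 0.1464, 0.1526]
orientation: [-2.433, -1.987, 0.0]
force: [0.2, 0.1, -0.2]
opening: 0.0162
gripper_force: 0.0
```

```bash
python3 -c "
from h import *
where()
c=shot('wrist');P=cloud(c);R=np.array([[np.cos(TH),-np.sin(TH)],[np.sin(TH),np.cos(TH)]])
Q=(P[...,:2]-TT)@R*1e3;h=cv2.cvtColor(c['frame'],cv2.COLOR_RGB2HSV)
m=(cv2.inRange(h,(12,110,60),(32,255,255))>0)&(c['z_map']>0)&(Q[...,0]>52)&(P[...,2]<.08)
for x in range(55,150,6):
  k=m&(abs(Q[...,0]-x)<3)
  if k.sum()>4: print(x,k.sum(),'y',np.median(Q[k][:,1]).round(1),'z',(np.percentile(P[k][:,2],[10,50,90])*1e3).round(1))
"
```

```text
t 18.25 tray [19.6 -0.9] z 152.6 tilt [-0.0001 -0.    ] open 16.2 F [ 0.2  0.1 -0.2]
turn units 0.017
67 65 y -2.2 z [33.3 35.3 37. ]
73 198 y -2.2 z [32.3 37.1 39.1]
79 205 y -2.2 z [29.5 33.4 36.4]
85 146 y -2.2 z [20.  23.6 27.2]
91 144 y 0.0 z [16.6 19.2 22.1]
97 203 y -0.5 z [24.7 28.2 31. ]
103 204 y -0.5 z [25.8 30.7 33.2]
109 162 y -1.3 z [13.7 15.7 29.8]
115 133 y -5.7 z [13.4 14.3 15.1]
121 176 y -1.3 z [13.3 14.3 15.3]
127 38 y -1.3 z [13.4 14.3 14.9]
```

```bash
python3 -c "
from plant import close_job
print(close_job())"
```

```text
the job is handed in; nothing more can be done
None
```

I pushed all three collars through the gate one at a time and handed the job in at about 18 s; all are in the slot below deck level, one flat on the floor, one leaning on it, and the last resting on the chute behind them.

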